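# Unscrew the stain jar in the wood shop

### The job

Open the jar that stands in the square wooden holder: unscrew its cap anticlockwise in at least two short twists, letting go and taking a fresh grip between them, until it comes off. Lift the cap straight up and set it down gently, the same way up, wholly on the round cork mat.

Things in the scene. Friction and masses are not known exactly. Their poses are not given: they have to be found in the camera images.
- cap_center (a point): Centre (half-way up) of the white ribbed round screw cap, 54 mm across, 28 mm high, about 60 g, on the jar in the wooden holder; z up the screw axis. Grasp at any yaw, 40 N or so. Turns anticlockwise from above, drag 0.25 N m, play 0.1 rad, without rising. Free after 130 degrees; clear of the jar when raised 30 mm. Other caps near by: slim bottle 30 mm, low pot 76 mm across, no holders.
- thread (a joint): How far the jar's screw thread has been undone, rad, anticlockwise from above: 0 screwed tight, from 2.25 (130 degrees) the cap is free to lift, hard stop at 2.65 (152 degrees). It keeps its value when let go.
- jar: Amber glass jar in a square wooden holder (96 x 96 x 24 mm), fixed to the bench. Origin: centre of the underside, at bench level, on the screw axis; z up. Jar 72 mm across up to height 70 mm, its shoulder then slopes in to a 40 mm neck at 80 mm; fingertips may reach down to 82 mm beside the cap. Cap on: lower rim at 88, top at 116 mm.
- mat_top (a point): Centre of the top face of the round cork mat, 120 mm across and 5 mm thick, fixed flat on the bench. The cap's centre rests 14 mm above it.
There are look-alikes about, which are no part of the job. Leave any blue look-alike of the part that bears cap_center alone. What is shaped like the jar but red is not meant.

How it is judged:
On the way, in this order (a step that is already met when the one before it is completed fails the run):
1. the cap is partly unscrewed (thread between 0.3 and 2.1 rad) and let go for a fresh grip (value of joint thread between 0.3 and 2.1 rad and contact force between the fingers and cap below 0.2 N), for 0.2 s.
2. the cap is fully unscrewed (thread past 2.1 rad) (value of joint thread above 2.1 rad), for 0.1 s.
At the end, for the whole second after the job is handed in: The cap rests, released and still, the same way up (within 10 degrees) on the cork mat, its centre within 35 mm of the mat's centre and 14 mm (plus or minus 5) above the mat (horizontal distance between cap_center and mat_top below 0.035 m and z of cap_center in the frame of mat_top between 0.009 and 0.019 m and angle between cap_center's own z axis and vertical below 0.17 rad and linear speed of cap below 0.03 m/s); the robot touches nothing.
It fails at once if the cap is dropped or thrown: it moves faster than 0.7 m/s with no finger touching it (a fall of about 25 mm) (linear speed of cap above 0.7 m/s and contact force between the fingers and cap below 0.1 N).
It also fails if it takes over 48 s, if anything falls off the work surface, if the arm or the gripper's body presses on something with over 40 N, if the wrist force passes 120 N, or if a joint passes its speed limit or range.

### The arm

A 7-joint arm with a two-finger parallel gripper is mounted at the origin on the work surface. World frame = base frame: x ahead of the robot, y to its left, z up, the work surface at z = 0. Lengths are in m, angles in rad, forces in N, time in s.
With the tool pointing down it reaches from about 0.425 to 0.925 m from the base axis. Payload 6.8 kg.
Tool frame: the origin (TCP) lies at the very end of the fingers, on their centre line; the grasp point (between the pads) lies 19 mm behind it; z points along the fingers, y is the direction in which the jaws open and shut (so a half turn about z gives the same grasp; the last joint's range is limited). The gripper opens to 85 mm and grips with 20 to 120 N. Pads are 22 mm wide; open, the fingers measure 114 mm over their backs; the gripper's body (76 mm by 85 mm) begins 54 mm behind the grasp point. The pads swing forward as they close: fully open they stand 13 mm farther back than shut.
Start: joints at [-1.263, 0.477, 0.022, 1.555, -0.011, 1.109, -0.083], TCP at [0.273, 0.618, 0.231] pointing down, gripper open.
Joint ranges: [-2.96, 2.96], [-0.34, 2.1], [-1.41, 1.46], [0.24, 2.44], [-1.37, 4.51], [0.17, 1.92], [-2.96, 2.96]. Speed limits (rad/s): [2.39, 2.39, 3.14, 3.14, 3.14, 3.14, 3.14].

### API

Orientations are given as a rotation vector (axis times angle).
In Python, from bench import monitor, viewer, job gives the robot as it stands. The module is installed in compiled form; this text tells all that it offers.
- The arm moves only by the tool drive_tool, never from a script. Its argument "commands" is a list of rows, each an object with "linear": the shift along the tool's x, y, z in m, a list of three; "dr": the turn, a rotation vector about the tool's x, y, z in degrees, a list of three; "jaw": the closure, from 0 (fully open) to 1 (shut). A call has 1 to 8 rows; each row shifts and turns the pose as measured when the row begins, along the tool's axes as they then stand; what a row does not reach is not made up. A row lasts 1/8 s, in which the tool goes at most 62.5 mm and 10.7 degrees, less where a joint would pass 70% of its speed; a pose out of reach is approached as far as the arm can. A call is refused whole if a number of a shift passes 0.0625 or a number of a turn 10.7, either way. A call with a gripper value outside its range is refused whole. The fingers move at their own pace and stop on an object; "force" is the grip in N (left out, the last holds). Time passes only in rows, so rows that do not move let the fingers close. It gives the time, the measured TCP pose, the force and the opening at its end, in the units of the state.
- monitor.get_obs(): the state, without advancing time (a new reading comes with each control period).
- viewer.grab_frame(name): name is "scene" or "top"; returns the picture (400x640x3 uint8, red, green, blue); there is no depth.
- viewer.calibration(name): a dict with "K" (3x3 intrinsics, pixels), "k1" (the pictures are not rectified: a ray, as slopes to the right and down, at radius r is drawn at 1 + k1 r^2 times it, then the intrinsics apply), "R" (3x3) and "t" (3): a world point X has camera coordinates R X + t. Camera axes: x right, y down, z forward; pixel columns grow to the right and rows downward; lengths in m; the calibration is good to about 2 mm. A picture is of the moment at which its call begins. calibration takes no time and is no camera call.
- job.hand_in(): hands the job in, once; it reports no verdict.
The state is a dict: "clock": time; "joints": joint angles; "qvel": joint speeds; "tau": joint torques, N m; "tcp_pos": TCP position; "orientation": TCP orientation; "contact_force": force on the tool from outside, world axes, zero at the start; "moment": the same for the moment, N m; "grip_width": finger opening in m.
Only numpy, scipy, OpenCV 4.12 (cv2) and the standard library are available. Lean on these libraries where they do the work, as an engineer would, in place of code of your own. Each camera call takes 0.05 s, during which the arm holds its last target.

## Working session

There is one attempt and no reset: what is moved stays moved. The work goes in short steps, Python scripts to look and compute and a tool call to move; the robot and the scene stay as the last step left them, time stands still between calls to the robot, and variables do not carry over. Pictures are saved under pics/ and viewed, and the job is handed in when it is done.

Besides the shell and the picture viewer there is one more tool, called as name(argument=value, ...), one argument or row to a line, values as JSON. drive_tool: Moves the arm, as the interface text tells. Its arguments: {"type":"object","properties":{"commands":{"type":"array"},"force":{"type":"number"}},"required":["commands"]}

```bash
mkdir -p pics; python3 - <<'E'
from bench import monitor, viewer
import cv2
print(monitor.get_obs())
for n in("scene","top"):
    f=viewer.grab_frame(n); cv2.imwrite(f"pics/{n}0.png",f[:,:,::-1]); print(viewer.calibration(n))
E
```

```text
{'clock': 0.0, 'joints': array([-1.26307625,  0.47779244,  0.02231897,  1.55645855, -0.01152429,
        1.10928886, -0.08307632]), 'qvel': array([ 0.00027216, -0.00027134,  0.00034651,  0.00092735, -0.00101543,
        0.00174064,  0.00104089]), 'tau': array([ 4.83109379e-04, -5.96455622e+01,  1.60869732e+00, -2.81196535e+01,
        1.25420120e-02,  9.47022869e-03,  2.35962835e-05]), 'tcp_pos': array([0.27241524, 0.61693884, 0.23032744]), 'orientation': array([-6.48335258e-01, -3.07368519e+00,  2.82586348e-03]), 'contact_force': array([-0.03546647,  0.1927956 ,  0.15484647]), 'moment': array([-0.06796759, -0.0004434 ,  0.03095476]), 'grip_width': 0.0853697713752226}
{'K': array([[418.94474051,   0.        , 324.78541447],
       [  0.        , 418.94474051, 202.21831162],
       [  0.        ,   0.        ,   1.        ]]), 'k1': -0.086621469881423, 'R': array([[ 2.28859187e-01,  9.73459483e-01, -3.28753895e-04],
       [ 7.67541251e-01, -1.80655753e-01, -6.15015388e-01],
       [-5.98751953e-01,  1.40499590e-01, -7.88515038e-01]]), 't': array([-0.09804843, -0.32107776,  1.22995632])}
{'K': array([[440.54224086,   0.        , 327.93556999],
       [  0.        , 440.54224086, 193.48171441],
       [  0.        ,   0.        ,   1.        ]]), 'k1': -0.12019009111616447, 'R': array([[ 0.02511257, -0.99938443,  0.0244973 ],
       [-0.98358023, -0.02908142, -0.1781129 ],
       [ 0.17871568, -0.01962219, -0.98370508]]), 't': array([-0.00501095,  0.51298573,  0.85122572])}
```

View pics/scene0.png

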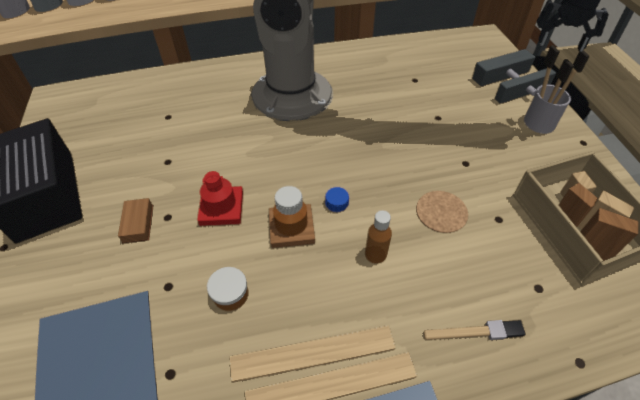

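View pics/top0.png

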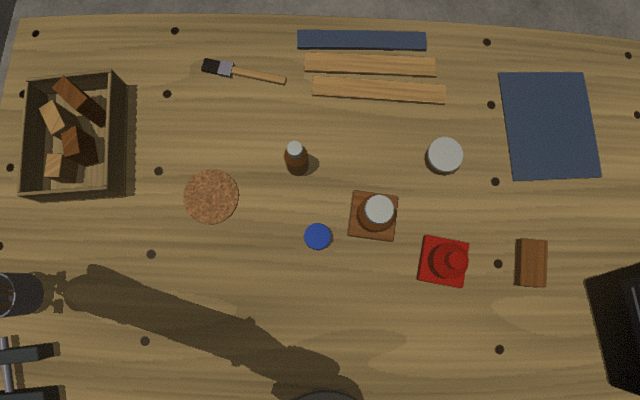

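The jar in the wooden holder has its cap at scene (289,200) and top (379,209). The mat is at scene (442,211) and top (211,196). I'm enlarging both for sub-pixel reading.

```bash
cat > h.py <<'E'
import numpy as np, cv2
from bench import viewer, monitor
def ray(n,u,v):
    c=viewer.calibration(n); K=c["K"]
    d=np.array([c["k1"],0,0,0,0.])
    p=cv2.undistortPoints(np.array([[[u,v]]],float),K,d,None,None)[0,0] 
    return -c["R"].T@c["t"], c["R"].T@np.array([p[0],p[1],1])
def atz(n,u,v,z):
    o,d=ray(n,u,v); return o+d*(z-o[2])/d[2]
def proj(n,X):
    c=viewer.calibration(n)
    return cv2.projectPoints(np.array(X,float).reshape(-1,1,3),cv2.Rodrigues(c["R"])[0],c["t"],c["K"],np.array([c["k1"],0,0,0,0.]))[0].reshape(-1,2)
def crop(src,u0,v0,u1,v1,s,out):
    im=cv2.imread(src)[v0:v1,u0:u1]; cv2.imwrite(out,cv2.resize(im,None,fx=s,fy=s,interpolation=cv2.INTER_CUBIC))
def ell(n,src,lo,hi,box,z):
    im=cv2.cvtColor(cv2.imread(src),cv2.COLOR_BGR2HSV); m=cv2.inRange(im,lo,hi); k=np.zeros_like(m); u0,v0,u1,v1=box; k[v0:v1,u0:u1]=m[v0:v1,u0:u1]
    cs=max(cv2.findContours(k,cv2.RETR_EXTERNAL,cv2.CHAIN_APPROX_NONE)[0],key=cv2.contourArea)
    P=np.array([atz(n,*p[0],z)[:2] for p in cs]); return cv2.minEnclosingCircle(P.astype(np.float32)),cv2.boundingRect(cs)
def circ(X,r,N=36):
    a=np.linspace(0,2*np.pi,N,endpoint=False); return np.c_[X[0]+r*np.cos(a),X[1]+r*np.sin(a),0*a+X[2]]
E
python3 - <<'E'
from h import *
crop("pics/top0.png",330,170,430,250,8,"pics/tj.png")
crop("pics/scene0.png",255,175,335,250,8,"pics/sj.png")
print(ell("top","pics/top0.png",(0,0,120),(180,60,255),(355,185,405,235),.116))
print(ell("top","pics/top0.png",(5,70,60),(16,255,255),(175,160,250,230),.005))
print(ell("scene","pics/scene0.png",(5,70,60),(16,255,255),(405,180,480,240),.005))
E
```

```text
(((0.4747546911239624, -0.08564633876085281), 0.027210256084799767), (365, 195, 29, 28))
(((0.5080075860023499, 0.25954341888427734), 0.06063248962163925), (183, 169, 56, 55))
(((0.5082656145095825, 0.2580057978630066), 0.06015229597687721), (416, 191, 52, 42))
```

View pics/tj.png

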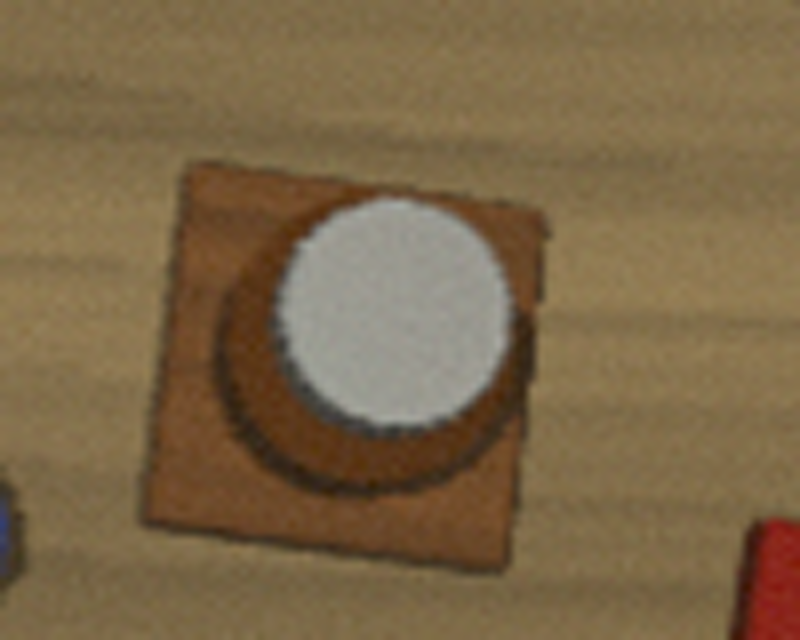

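View pics/sj.png

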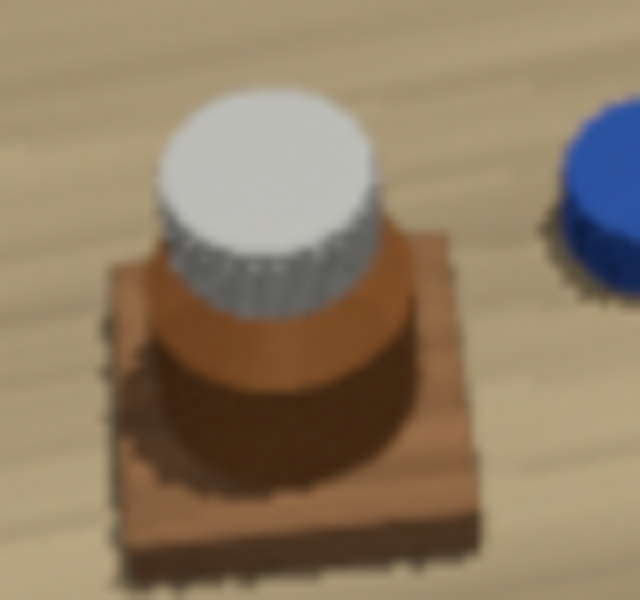

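Both crops agree: the cap top is centred at scene (288.5,196.5) and top (379,209), with radius 27 mm, and the mat's radius is 60 mm. Next I'll check the cap against the scene camera and the holder corners, then plan the moves.

```bash
python3 - <<'E'
from h import *
from scipy.spatial.transform import Rotation as R
print(atz("scene",255+269/8-.4,175+171/8-.4,.116))
H=np.array([atz("top",330+x/8-.4,170+y/8-.4,.024) for x,y in [(188,162),(547,212),(508,572),(145,522)]]);print(H,H.mean(0))
o=monitor.get_obs(); print(R.from_rotvec(o['orientation']).as_matrix().round(3))
print("mat at z005 scene/top ok; blue",atz("top",318,237,.02),"bottle",atz("top",294,148,.09),"pot",atz("top",444,155,.05), "red",atz("top",457,262,.1))
E
```

```text
[ 0.47457772 -0.08636406  0.116     ]
[[ 0.52623803 -0.04395208  0.024     ]
 [ 0.51571209 -0.1386717   0.024     ]
 [ 0.42109565 -0.12839865  0.024     ]
 [ 0.43166283 -0.03432988  0.024     ]] [ 0.47367715 -0.08633808  0.024     ]
[[-0.915  0.404 -0.001]
 [ 0.404  0.915 -0.002]
 [-0.    -0.002 -1.   ]]
mat at z005 scene/top ok; blue [0.42591914 0.0266756  0.02      ] bottle [0.59413264 0.07910764 0.09      ] pot [ 0.60130237 -0.23193766  0.05      ] red [ 0.37821305 -0.23827453  0.1       ]
```

drive_tool(
  commands=[
    {"linear":[-0.02,-0.015,0],"dr":[0,0,0],"jaw":0},
    {"linear":[-0.04,-0.031,0],"dr":[0,0,0],"jaw":0},
    {"linear":[-0.04,-0.031,0],"dr":[0,0,0],"jaw":0},
    {"linear":[-0.04,-0.031,0],"dr":[0,0,0],"jaw":0},
    {"linear":[-0.04,-0.031,0],"dr":[0,0,0],"jaw":0},
    {"linear":[-0.04,-0.031,0],"dr":[0,0,0],"jaw":0},
  ],
  force=40,
)

```text
clock: 0.85
tcp_pos: [0.4048, 0.3686, 0.2273]
orientation: [-0.634, -3.073, 0.008]
contact_force: [0.5, 0.1, 0.2]
grip_width: 0.0852
```

```bash
cat > st.py <<'E'
import sys
from h import *
from scipy.spatial.transform import Rotation as R
o=monitor.get_obs(); M=R.from_rotvec(o['orientation']).as_matrix()
print("t",o['clock'],"q",o['joints'].round(3),"p",o['tcp_pos'].round(4),"F",o['contact_force'].round(1),"Mz",o['moment'].round(2),"w",round(o['grip_width'],4))
print("y-yaw deg",np.degrees(np.arctan2(M[1,1],M[0,1])).round(2),"z",M[:,2].round(4))
if len(sys.argv)>3:
    print("shift",(M.T@(np.array(sys.argv[1:4],float)-o['tcp_pos'])).round(4), "level turn deg", np.degrees(np.cross([0,0,1],M.T@[0,0,-1.])).round(2))
E
python3 st.py .48 .1 .23
```

```text
t 0.85 q [-0.93   0.274  0.093  1.868 -0.03   1.007  0.341] p [0.4048 0.3686 0.2273] F [0.5 0.1 0.2] Mz [-0.   -0.02 -0.  ] w 0.0852
y-yaw deg 66.69 z [-0.0044 -0.0043 -1.    ]
shift [-0.1754 -0.2169 -0.0019] level turn deg [-0.32 -0.14  0.  ]
```

drive_tool(
  commands=[
    {"linear":[-0.03,-0.037,0],"dr":[0,0,0],"jaw":0},
    {"linear":[-0.03,-0.037,0],"dr":[0,0,0],"jaw":0},
    {"linear":[-0.03,-0.037,0],"dr":[0,0,0],"jaw":0},
    {"linear":[-0.03,-0.037,0],"dr":[0,0,0],"jaw":0},
    {"linear":[-0.03,-0.037,0],"dr":[0,0,0],"jaw":0},
    {"linear":[-0.03,-0.037,0],"dr":[0,0,0],"jaw":0},
  ],
)

```text
clock: 1.6
tcp_pos: [0.4833, 0.0829, 0.2272]
orientation: [-0.636, -3.072, 0.01]
contact_force: [0.9, -0.4, 0.5]
grip_width: 0.0857
```

```bash
python3 st.py .4745 -.086 .23
```

```text
t 1.6 q [-0.538  0.178  0.27   2.002 -0.053  0.975  0.921] p [0.4833 0.0829 0.2272] F [ 0.9 -0.4  0.5] Mz [ 0.05 -0.05 -0.03] w 0.0857
y-yaw deg 66.62 z [-0.0055 -0.0053 -1.    ]
shift [-0.0589 -0.1585 -0.0019] level turn deg [-0.41 -0.17  0.  ]
```

drive_tool(
  commands=[
    {"linear":[-0.015,-0.04,0],"dr":[-0.4,-0.2,0],"jaw":0},
    {"linear":[-0.015,-0.04,0],"dr":[0,0,0],"jaw":0},
    {"linear":[-0.015,-0.04,0],"dr":[0,0,0],"jaw":0},
    {"linear":[-0.014,-0.0385,0],"dr":[0,0,0],"jaw":0},
    {"linear":[0,0,0],"dr":[0,0,10],"jaw":0},
    {"linear":[0,0,0],"dr":[0,0,10],"jaw":0},
    {"linear":[0,0,0],"dr":[0,0,10],"jaw":0},
    {"linear":[0,0,0],"dr":[0,0,10],"jaw":0},
  ],
)

```text
clock: 2.6
tcp_pos: [0.4714, -0.0974, 0.226]
orientation: [-1.691, -2.646, 0.004]
contact_force: [1.0, 0.4, 0.6]
grip_width: 0.0857
```

drive_tool(
  commands=[
    {"linear":[0,0,0],"dr":[0,0,10],"jaw":0},
    {"linear":[0,0,0],"dr":[0,0,10],"jaw":0},
    {"linear":[0,0,0],"dr":[0,0,10],"jaw":0},
    {"linear":[0,0,0],"dr":[0,0,10],"jaw":0},
    {"linear":[0,0,0],"dr":[0,0,10],"jaw":0},
    {"linear":[0,0,0],"dr":[0,0,10],"jaw":0},
    {"linear":[0,0,0],"dr":[0,0,0],"jaw":0},
  ],
)

```text
clock: 3.48
tcp_pos: [0.4691, -0.0969, 0.2243]
orientation: [-2.811, -1.398, 0.01]
contact_force: [0.4, 0.2, 0.4]
grip_width: 0.0854
```

```bash
python3 st.py .4745 -.086 .15
python3 - <<'E'
from h import *
f=viewer.grab_frame("scene"); cv2.imwrite("pics/s1.png",f[:,:,::-1]); crop("pics/s1.png",200,80,400,270,4,"pics/s1c.png")
E
```

```text
t 3.475 q [-0.492  0.178  0.642  2.046 -0.127  0.963 -0.431] p [ 0.4691 -0.0969  0.2243] F [0.4 0.2 0.4] Mz [ 0.02 -0.   -0.05] w 0.0854
y-yaw deg -37.11 z [-0.0068 -0.0011 -1.    ]
shift [ 0.0123 -0.0019  0.0742] level turn deg [-0.27  0.29  0.  ]
```

View pics/s1.png

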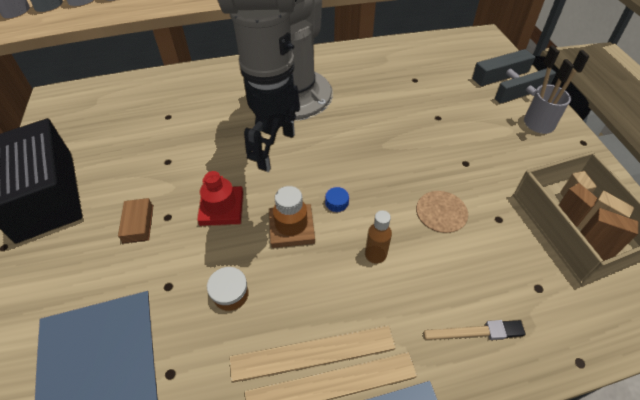

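The open gripper is above the jar, with fingertips near (260–290,130–165). I'll correct the offset and descend, checking the finger projection first.

drive_tool(
  commands=[
    {"linear":[0.012,-0.002,0.02],"dr":[-0.3,0.3,0],"jaw":0},
    {"linear":[0,0,0.03],"dr":[0,0,0],"jaw":0},
    {"linear":[0,0,0.024],"dr":[0,0,0],"jaw":0},
    {"linear":[0,0,0],"dr":[0,0,0],"jaw":0},
  ],
)

```text
clock: 4.03
tcp_pos: [0.4754, -0.0855, 0.1487]
orientation: [2.801, 1.423, 0.004]
contact_force: [1.1, -0.1, 0.5]
grip_width: 0.0852
```

```bash
python3 st.py .4745 -.086 .086
python3 - <<'E'
from h import *
for n,b in (("scene",(220,120,360,230)),("top",(310,150,450,260))):
    f=viewer.grab_frame(n); cv2.imwrite(f"pics/{n}2.png",f[:,:,::-1]); crop(f"pics/{n}2.png",*b,5,f"pics/{n}2c.png")
o=monitor.get_obs()
print(proj("scene",o['tcp_pos']),proj("top",o['tcp_pos']))
E
```

```text
t 4.025 q [-0.446  0.302  0.592  2.117 -0.238  0.784 -0.336] p [ 0.4754 -0.0855  0.1487] F [ 1.1 -0.1  0.5] Mz [0.02 0.06 0.03] w 0.0852
y-yaw deg -36.14 z [ 2.1e-03  7.0e-04 -1.0e+00]
shift [-0.001  -0.0005  0.0627] level turn deg [ 0.07 -0.11  0.  ]
[[287.51413421 185.69607841]] [[381.55873114 204.44309353]]
```

View pics/scene2c.png

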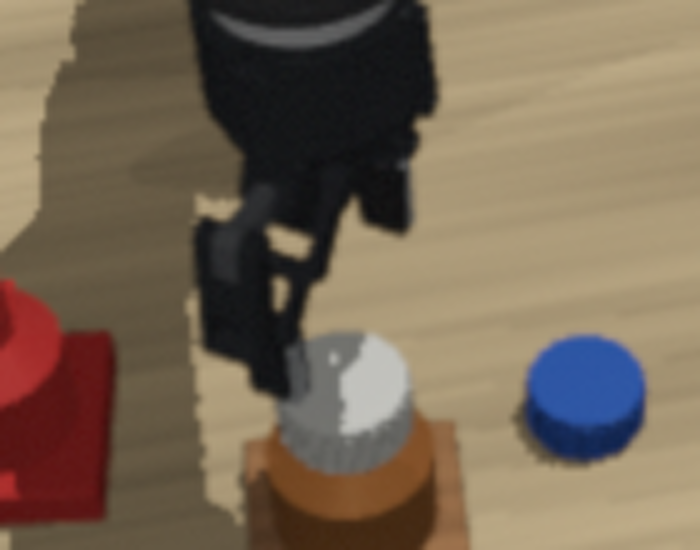

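View pics/top2c.png

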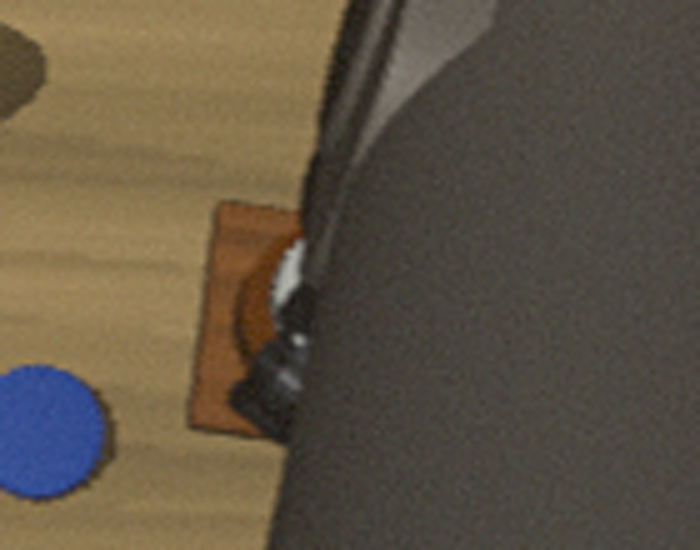

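The fingers straddle the cap: the near fingertip is at scene about (275,197), and the cap centre at (289,200). Descending now.

drive_tool(
  commands=[
    {"linear":[-0.001,-0.0005,0.02],"dr":[0,0,0],"jaw":0},
    {"linear":[0,0,0.02],"dr":[0,0,0],"jaw":0},
    {"linear":[0,0,0.015],"dr":[0,0,0],"jaw":0},
    {"linear":[0,0,0.006],"dr":[0,0,0],"jaw":0},
    {"linear":[0,0,0],"dr":[0,0,0],"jaw":0},
  ],
)

```text
clock: 4.75
tcp_pos: [0.4809, -0.0865, 0.0928]
orientation: [2.794, 1.424, 0.024]
contact_force: [0.3, 0.2, -0.5]
grip_width: 0.0852
```

```bash
python3 st.py .4745 -.086 .087
```

```text
t 4.75 q [-0.378  0.402  0.528  2.151 -0.338  0.65  -0.244] p [ 0.4809 -0.0865  0.0928] F [ 0.3  0.2 -0.5] Mz [ 0.03  0.04 -0.03] w 0.0852
y-yaw deg -35.99 z [ 0.0157  0.0023 -0.9999]
shift [-0.0035 -0.0055  0.0056] level turn deg [ 0.65 -0.64  0.  ]
```

drive_tool(
  commands=[
    {"linear":[-0.0035,-0.0055,0.004],"dr":[0.65,-0.65,0],"jaw":0},
    {"linear":[0,0,0],"dr":[0,0,0],"jaw":0},
  ],
)

```text
clock: 5.0
tcp_pos: [0.4746, -0.0861, 0.0893]
orientation: [2.799, 1.427, 0.0]
contact_force: [0.4, 1.1, 0.9]
grip_width: 0.0852
```

```bash
python3 st.py .4745 -.086 .087
```

```text
t 5.0 q [-0.382  0.407  0.53   2.157 -0.334  0.655 -0.248] p [ 0.4746 -0.0861  0.0893] F [0.4 1.1 0.9] Mz [-0.05 -0.01 -0.02] w 0.0852
y-yaw deg -35.98 z [ 2.e-04 -2.e-04 -1.e+00]
shift [ 0.     -0.0002  0.0023] level turn deg [ 0.02  0.   -0.  ]
```

Now centred. A last 2 mm down, then close.

drive_tool(
  commands=[
    {"linear":[0,0,0.002],"dr":[0,0,0],"jaw":0},
    {"linear":[0,0,0],"dr":[0,0,0],"jaw":1},
    {"linear":[0,0,0],"dr":[0,0,0],"jaw":1},
    {"linear":[0,0,0],"dr":[0,0,0],"jaw":1},
    {"linear":[0,0,0],"dr":[0,0,0],"jaw":1},
    {"linear":[0,0,0],"dr":[0,0,0],"jaw":1},
  ],
  force=45,
)

```text
clock: 5.75
tcp_pos: [0.4751, -0.086, 0.088]
orientation: [2.799, 1.427, 0.002]
contact_force: [-0.4, -0.8, 0.6]
grip_width: 0.0527
```

```bash
python3 st.py .4745 -.086 .087
```

```text
t 5.75 q [-0.38   0.41   0.527  2.157 -0.337  0.652 -0.245] p [ 0.4751 -0.086   0.088 ] F [-0.4 -0.8  0.6] Mz [0.05 0.07 0.  ] w 0.0527
y-yaw deg -35.97 z [ 1.3e-03  4.0e-04 -1.0e+00]
shift [-0.0004 -0.0004  0.001 ] level turn deg [ 0.05 -0.06  0.  ]
```

drive_tool(
  commands=[
    {"linear":[0,0,0],"dr":[0,0,-7],"jaw":1},
    {"linear":[0,0,0],"dr":[0,0,-7],"jaw":1},
    {"linear":[0,0,0],"dr":[0,0,-7],"jaw":1},
  ],
)

```text
clock: 6.12
tcp_pos: [0.475, -0.0857, 0.088]
orientation: [-2.484, -1.924, -0.002]
contact_force: [-1.1, -0.8, 0.3]
grip_width: 0.0529
```

```bash
python3 st.py .4745 -.086 .088
```

```text
t 6.125 q [-0.301  0.393  0.427  2.152 -0.269  0.645  0.06 ] p [ 0.475  -0.0857  0.088 ] F [-1.1 -0.8  0.3] Mz [ 0.05  0.2  -0.28] w 0.0529
y-yaw deg -14.49 z [ 9.e-04  8.e-04 -1.e+00]
shift [-0.0004 -0.0004 -0.    ] level turn deg [ 0.04 -0.06  0.  ]
```

The moment is −0.28 N m, which matches the thread drag, so the cap is turning. Continuing the twist.

drive_tool(
  commands=[
    {"linear":[0,0,0],"dr":[0,0,-8],"jaw":1},
    {"linear":[0,0,0],"dr":[0,0,-8],"jaw":1},
    {"linear":[0,0,0],"dr":[0,0,-8],"jaw":1},
    {"linear":[0,0,0],"dr":[0,0,-8],"jaw":1},
    {"linear":[0,0,0],"dr":[0,0,-8],"jaw":1},
    {"linear":[0,0,0],"dr":[0,0,-8],"jaw":1},
    {"linear":[0,0,0],"dr":[0,0,0],"jaw":1},
  ],
)

```text
clock: 7.0
tcp_pos: [0.4745, -0.0858, 0.088]
orientation: [-1.458, -2.781, -0.004]
contact_force: [0.5, 0.3, 0.6]
grip_width: 0.0526
```

```bash
python3 st.py .4745 -.086 .088
```

```text
t 7.0 q [-0.119  0.372  0.204  2.142 -0.128  0.64   0.78 ] p [ 0.4745 -0.0858  0.088 ] F [0.5 0.3 0.6] Mz [ 0.08  0.07 -0.07] w 0.0526
y-yaw deg 34.66 z [ 2.0e-04  2.7e-03 -1.0e+00]
shift [-0.0002 -0.0001 -0.    ] level turn deg [ 0.1  -0.12  0.  ]
```

Turned 70.6°, or about 65° of thread after the play. Now letting go and turning back.

drive_tool(
  commands=[
    {"linear":[0,0,0],"dr":[0,0,0],"jaw":0},
    {"linear":[0,0,0],"dr":[0,0,0],"jaw":0},
    {"linear":[0,0,0],"dr":[0,0,0],"jaw":0},
    {"linear":[0,0,0],"dr":[0,0,0],"jaw":0},
    {"linear":[0,0,0],"dr":[0,0,0],"jaw":0},
    {"linear":[0,0,0],"dr":[0,0,0],"jaw":0},
  ],
)

```text
clock: 7.75
tcp_pos: [0.4746, -0.0857, 0.0878]
orientation: [-1.466, -2.778, -0.003]
contact_force: [0.7, 0.1, 1.1]
grip_width: 0.0857
```

drive_tool(
  commands=[
    {"linear":[0,0,0],"dr":[0,0,9],"jaw":0},
    {"linear":[0,0,0],"dr":[0,0,9],"jaw":0},
    {"linear":[0,0,0],"dr":[0,0,9],"jaw":0},
    {"linear":[0,0,0],"dr":[0,0,9],"jaw":0},
  ],
)

```text
clock: 8.25
tcp_pos: [0.4746, -0.0859, 0.0879]
orientation: [-2.273, -2.166, -0.003]
contact_force: [-0.0, -0.3, -0.2]
grip_width: 0.0856
```

```bash
python3 st.py .4745 -.086 .088
```

```text
t 8.25 q [-0.254  0.386  0.37   2.15  -0.234  0.642  0.231] p [ 0.4746 -0.0859  0.0879] F [-0.  -0.3 -0.2] Mz [-0.    0.05  0.07] w 0.0856
y-yaw deg -2.78 z [ 5.0e-04  2.6e-03 -1.0e+00]
shift [-0.0001 -0.0001 -0.0001] level turn deg [ 0.02 -0.15  0.  ]
```

drive_tool(
  commands=[
    {"linear":[0,0,0],"dr":[0,0,9],"jaw":0},
    {"linear":[0,0,0],"dr":[0,0,9],"jaw":0},
    {"linear":[0,0,0],"dr":[0,0,9],"jaw":0},
    {"linear":[0,0,0],"dr":[0,0,9],"jaw":0},
    {"linear":[0,0,0],"dr":[0,0,2],"jaw":0},
    {"linear":[0,0,0],"dr":[0,0,0],"jaw":0},
  ],
)

```text
clock: 9.0
tcp_pos: [0.4747, -0.0855, 0.088]
orientation: [-2.867, -1.28, -0.003]
contact_force: [-0.3, -0.0, 0.1]
grip_width: 0.0855
```

```bash
python3 st.py .4745 -.086 .088
python3 - <<'E'
from h import *
f=viewer.grab_frame("scene"); cv2.imwrite(f"pics/scene3.png",f[:,:,::-1]); crop(f"pics/scene3.png",220,120,360,230,5,f"pics/scene3c.png")
E
```

```text
t 9.0 q [-0.396  0.414  0.549  2.158 -0.356  0.655 -0.33 ] p [ 0.4747 -0.0855  0.088 ] F [-0.3 -0.   0.1] Mz [ 0.03 -0.02  0.03] w 0.0855
y-yaw deg -41.89 z [ 7.0e-04  2.5e-03 -1.0e+00]
shift [-0.0005  0.0002 -0.    ] level turn deg [-0.06 -0.13  0.  ]
```

View pics/scene3c.png

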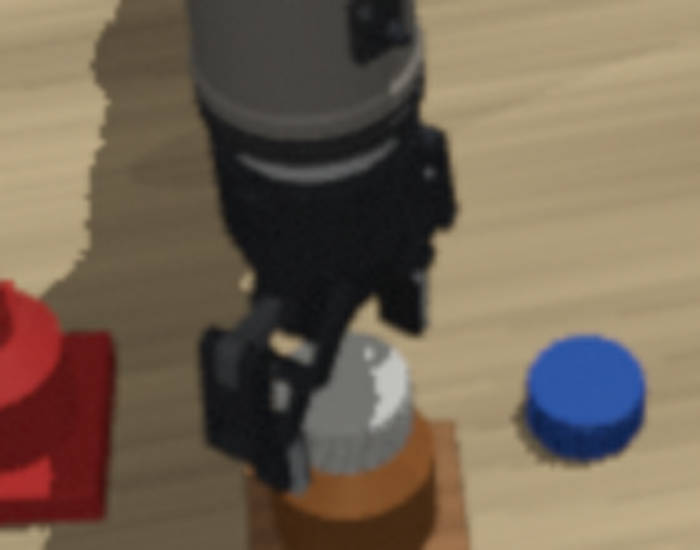

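The cap is clear of the open fingers. Its pip has moved from scene (287,191) to (295,190), so the cap did turn. Second grip and twist.

drive_tool(
  commands=[
    {"linear":[-0.0005,0,0],"dr":[0,0,0],"jaw":1},
    {"linear":[0,0,0],"dr":[0,0,0],"jaw":1},
    {"linear":[0,0,0],"dr":[0,0,0],"jaw":1},
    {"linear":[0,0,0],"dr":[0,0,0],"jaw":1},
    {"linear":[0,0,0],"dr":[0,0,0],"jaw":1},
    {"linear":[0,0,0],"dr":[0,0,-8],"jaw":1},
    {"linear":[0,0,0],"dr":[0,0,-8],"jaw":1},
    {"linear":[0,0,0],"dr":[0,0,-8],"jaw":1},
  ],
)

```text
clock: 10.05
tcp_pos: [0.4746, -0.0861, 0.0883]
orientation: [-2.526, -1.864, -0.005]
contact_force: [-0.6, 0.6, 0.7]
grip_width: 0.0523
```

```bash
python3 st.py .4745 -.086 .088
```

```text
t 10.05 q [-0.304  0.393  0.433  2.153 -0.276  0.646  0.023] p [ 0.4746 -0.0861  0.0883] F [-0.6  0.6  0.7] Mz [ 0.06  0.1  -0.31] w 0.0523
y-yaw deg -17.15 z [ 0.0014  0.0034 -1.    ]
shift [ 0.     -0.0001  0.0003] level turn deg [ 0.02 -0.21  0.  ]
```

drive_tool(
  commands=[
    {"linear":[0,0,0],"dr":[0,0,-8],"jaw":1},
    {"linear":[0,0,0],"dr":[0,0,-8],"jaw":1},
    {"linear":[0,0,0],"dr":[0,0,-8],"jaw":1},
    {"linear":[0,0,0],"dr":[0,0,-8],"jaw":1},
    {"linear":[0,0,0],"dr":[0,0,-8],"jaw":1},
  ],
)

```text
clock: 10.68
tcp_pos: [0.4744, -0.0862, 0.0884]
orientation: [-1.712, -2.633, -0.007]
contact_force: [-0.4, 0.9, 0.6]
grip_width: 0.0523
```

```bash
python3 st.py .4745 -.086 .088
```

```text
t 10.675 q [-0.152  0.373  0.247  2.144 -0.158  0.64   0.623] p [ 0.4744 -0.0862  0.0884] F [-0.4  0.9  0.6] Mz [ 0.05  0.11 -0.28] w 0.0523
y-yaw deg 23.93 z [ 0.0013  0.0044 -1.    ]
shift [0.0001 0.0001 0.0004] level turn deg [ 0.17 -0.2   0.  ]
```

drive_tool(
  commands=[
    {"linear":[0,0,0],"dr":[0,0,-5],"jaw":1},
    {"linear":[0,0,0],"dr":[0,0,-4],"jaw":1},
    {"linear":[0,0,0],"dr":[0,0,0],"jaw":1},
  ],
)

```text
clock: 11.05
tcp_pos: [0.4744, -0.0862, 0.0884]
orientation: [-1.496, -2.761, -0.008]
contact_force: [-0.5, 0.2, 1.5]
grip_width: 0.0524
```

```bash
python3 st.py .4745 -.086 .088
python3 - <<'E'
from h import *
f=viewer.grab_frame("scene"); cv2.imwrite(f"pics/scene4.png",f[:,:,::-1]); crop(f"pics/scene4.png",220,120,360,230,5,f"pics/scene4c.png")
E
```

```text
t 11.05 q [-0.118  0.371  0.206  2.142 -0.134  0.639  0.76 ] p [ 0.4744 -0.0862  0.0884] F [-0.5  0.2  1.5] Mz [ 0.08  0.04 -0.2 ] w 0.0524
y-yaw deg 33.12 z [ 0.0015  0.0052 -1.    ]
shift [0.0002 0.0002 0.0004] level turn deg [ 0.24 -0.2   0.  ]
```

View pics/scene4c.png

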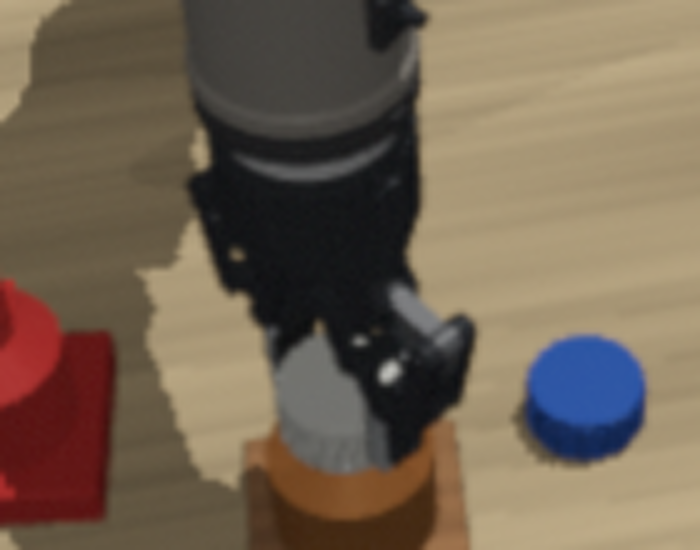

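The cap is still gripped squarely and the total turn is about 140°. Now a gentle lift while watching the vertical force.

drive_tool(
  commands=[
    {"linear":[0,0,-0.002],"dr":[0,0,0],"jaw":1},
    {"linear":[0,0,-0.003],"dr":[0,0,0],"jaw":1},
  ],
)

```text
clock: 11.35
tcp_pos: [0.474, -0.0861, 0.0928]
orientation: [-1.498, -2.759, -0.007]
contact_force: [0.9, 0.0, -5.1]
grip_width: 0.0521
```

```bash
python3 st.py .4745 -.086 .14
```

```text
t 11.35 q [-0.121  0.363  0.21   2.14  -0.131  0.651  0.755] p [ 0.474  -0.0861  0.0928] F [ 0.9  0.  -5.1] Mz [ 0.05 -0.32 -0.14] w 0.0521
y-yaw deg 32.99 z [ 5.0e-04  4.9e-03 -1.0e+00]
shift [ 0.      0.0006 -0.0472] level turn deg [ 0.18 -0.22  0.  ]
```

drive_tool(
  commands=[
    {"linear":[0,0,-0.004],"dr":[0,0,0],"jaw":1},
    {"linear":[0,0,0],"dr":[0,0,0],"jaw":1},
  ],
)

```text
clock: 11.6
tcp_pos: [0.4742, -0.0862, 0.0974]
orientation: [-1.498, -2.759, -0.007]
contact_force: [0.0, -0.7, -0.8]
grip_width: 0.052
```

```bash
python3 st.py .4745 -.086 .14
python3 - <<'E'
from h import *
f=viewer.grab_frame("scene"); cv2.imwrite(f"pics/scene5.png",f[:,:,::-1]); crop(f"pics/scene5.png",220,120,360,230,5,f"pics/scene5c.png")
E
```

```text
t 11.6 q [-0.124  0.355  0.212  2.137 -0.127  0.661  0.752] p [ 0.4742 -0.0862  0.0974] F [ 0.  -0.7 -0.8] Mz [-0.01 -0.01 -0.03] w 0.052
y-yaw deg 32.99 z [ 7.0e-04  4.7e-03 -1.0e+00]
shift [ 0.0001  0.0005 -0.0426] level turn deg [ 0.18 -0.2   0.  ]
```

View pics/scene5c.png

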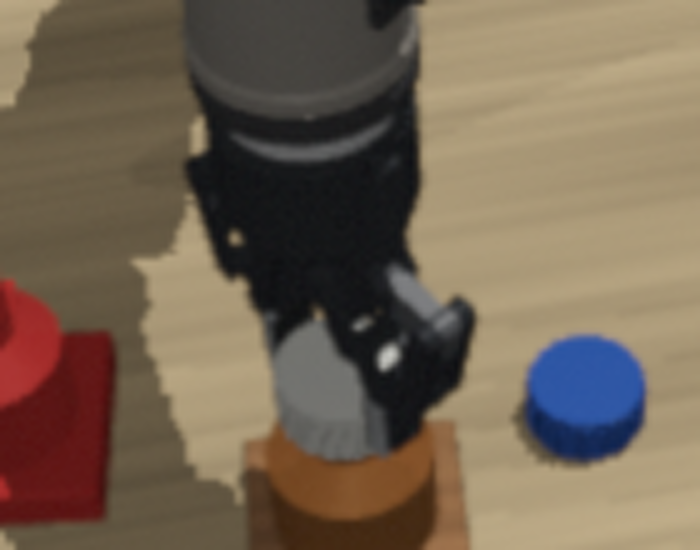

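The cap rises with the fingers: its lower rim moved from about crop row 470 to 458, and the force is down to its weight. Lifting straight up.

drive_tool(
  commands=[
    {"linear":[0,0,-0.012],"dr":[0,-0.2,0],"jaw":1},
    {"linear":[0,0,-0.015],"dr":[0,0,0],"jaw":1},
    {"linear":[0,0,-0.02],"dr":[0,0,0],"jaw":1},
    {"linear":[0,0,-0.02],"dr":[0,0,0],"jaw":1},
    {"linear":[0,0,-0.01],"dr":[0,0,0],"jaw":1},
  ],
)

```text
clock: 12.28
tcp_pos: [0.4734, -0.0867, 0.1799]
orientation: [1.499, 2.759, 0.004]
contact_force: [-0.8, 0.0, -0.4]
grip_width: 0.0522
```

```bash
python3 st.py .508 .259 .17
python3 - <<'E'
from h import *
f=viewer.grab_frame("scene"); cv2.imwrite(f"pics/scene6.png",f[:,:,::-1]); crop(f"pics/scene6.png",220,100,360,230,5,f"pics/scene6c.png")
E
```

```text
t 12.275 q [-0.159  0.22   0.243  2.075 -0.072  0.851  0.701] p [ 0.4734 -0.0867  0.1799] F [-0.8  0.  -0.4] Mz [-0.02 -0.03  0.02] w 0.0522
y-yaw deg 32.98 z [ 0.0027  0.0013 -1.    ]
shift [0.2712 0.2172 0.0104] level turn deg [ 0.17  0.02 -0.  ]
```

View pics/scene6c.png

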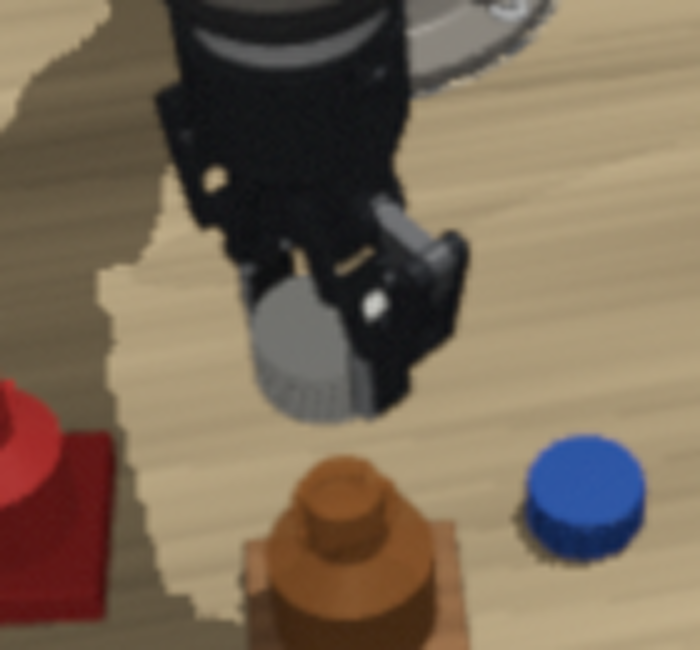

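The neck is bare and the cap is held upright in the fingers. Carrying it to the mat.

drive_tool(
  commands=[
    {"linear":[0.02,0.016,0],"dr":[0,0,0],"jaw":1},
    {"linear":[0.035,0.028,0],"dr":[0,0,0],"jaw":1},
    {"linear":[0.04,0.032,0],"dr":[0,0,0],"jaw":1},
    {"linear":[0.04,0.032,0],"dr":[0,0,0],"jaw":1},
    {"linear":[0.04,0.032,0],"dr":[0,0,0],"jaw":1},
    {"linear":[0.04,0.032,0],"dr":[0,0,0],"jaw":1},
    {"linear":[0.035,0.028,0],"dr":[0,0,0],"jaw":1},
    {"linear":[0.02,0.016,0],"dr":[0,0,0],"jaw":1},
  ],
)

```text
clock: 13.32
tcp_pos: [0.5088, 0.264, 0.1803]
orientation: [1.508, 2.753, 0.001]
contact_force: [0.2, 0.4, -0.5]
grip_width: 0.0521
```

```bash
python3 st.py .508 .259 .06
```

```text
t 13.325 q [-0.648  0.364  0.074  1.861 -0.031  0.916  0.008] p [0.5088 0.264  0.1803] F [ 0.2  0.4 -0.5] Mz [-0.04 -0.04  0.01] w 0.0521
y-yaw deg 32.55 z [ 2.7e-03 -8.0e-04 -1.0e+00]
shift [-0.0035 -0.0036  0.1203] level turn deg [ 0.11  0.13 -0.  ]
```

drive_tool(
  commands=[
    {"linear":[-0.0035,-0.0036,0.03],"dr":[0.1,0.1,0],"jaw":1},
    {"linear":[0,0,0.04],"dr":[0,0,0],"jaw":1},
    {"linear":[0,0,0.04],"dr":[0,0,0],"jaw":1},
    {"linear":[0,0,0.03],"dr":[0,0,0],"jaw":1},
    {"linear":[0,0,0.01],"dr":[0,0,0],"jaw":1},
    {"linear":[0,0,0],"dr":[0,0,0],"jaw":1},
  ],
)

```text
clock: 14.08
tcp_pos: [0.507, 0.2633, 0.0256]
orientation: [-1.501, -2.759, -0.0]
contact_force: [-0.0, -0.4, -0.7]
grip_width: 0.0523
```

```bash
python3 st.py .508 .259 .01
python3 - <<'E'
from h import *
for n,b in (("scene",(380,120,510,240)),("top",(150,130,280,250))):
    f=viewer.grab_frame(n); cv2.imwrite(f"pics/{n}7.png",f[:,:,::-1]); crop(f"pics/{n}7.png",*b,5,f"pics/{n}7c.png")
E
```

```text
t 14.075 q [-0.627  0.582  0.051  1.954 -0.05   0.607  0.031] p [0.507  0.2633 0.0256] F [-0.  -0.4 -0.7] Mz [-0.06  0.02 -0.  ] w 0.0523
y-yaw deg 32.91 z [-4.e-04  5.e-04 -1.e+00]
shift [-0.0041 -0.0015  0.0156] level turn deg [-0.01 -0.04  0.  ]
```

View pics/scene7c.png

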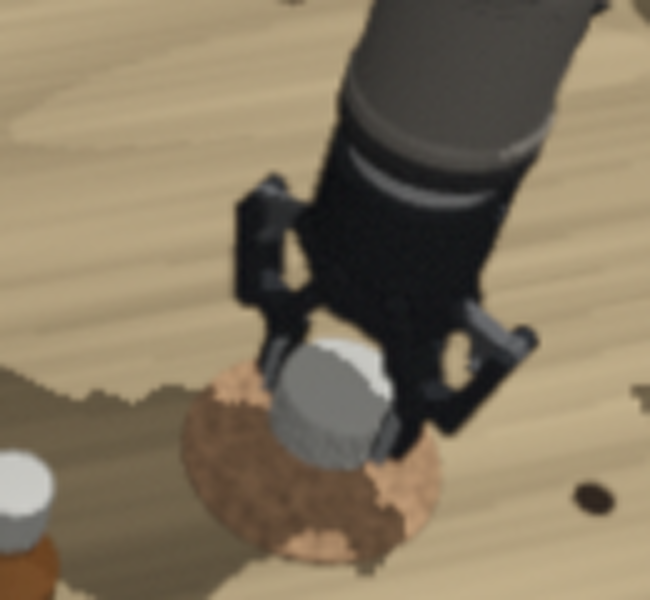

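View pics/top7c.png

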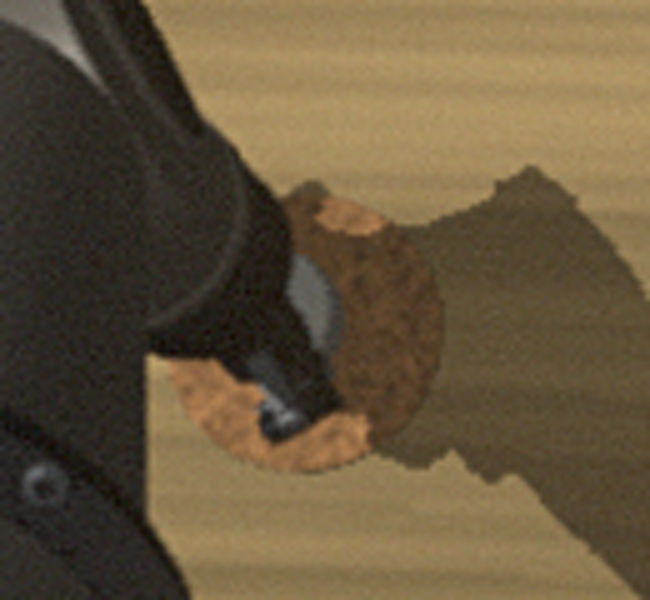

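The cap is upright in the fingers over the mat centre (scene ~(446,203)), about 20 mm up. Lowering it in small steps.

drive_tool(
  commands=[
    {"linear":[-0.004,-0.0015,0.006],"dr":[0,0,0],"jaw":1},
    {"linear":[0,0,0.004],"dr":[0,0,0],"jaw":1},
    {"linear":[0,0,0.004],"dr":[0,0,0],"jaw":1},
    {"linear":[0,0,0],"dr":[0,0,0],"jaw":1},
  ],
)

```text
clock: 14.68
tcp_pos: [0.5105, 0.26, 0.0144]
orientation: [1.501, 2.757, 0.01]
contact_force: [0.8, 0.5, -2.4]
grip_width: 0.0526
```

```bash
python3 st.py .508 .259 .006
python3 - <<'E'
from h import *
o=monitor.get_obs()
f=viewer.grab_frame("scene"); cv2.imwrite(f"pics/s8.png",f[:,:,::-1]); 
for z in (.005,.008,.012,.016): print(z,proj("scene",circ([*o['tcp_pos'][:2],z],.027,180))[:,1].max())
crop("pics/s8.png",410,170,490,240,10,"pics/s8c.png")
E
```

```text
t 14.675 q [-0.617  0.599  0.048  1.958 -0.051  0.579  0.039] p [0.5105 0.26   0.0144] F [ 0.8  0.5 -2.4] Mz [-0.04 -0.02  0.08] w 0.0526
y-yaw deg 32.88 z [ 0.0054  0.0042 -1.    ]
shift [ 0.0005 -0.0027  0.0084] level turn deg [ 0.39 -0.03  0.  ]
0.005 220.78049760159738
0.008 220.00888082400635
0.012 218.97401992318115
0.016 217.93219756415422
```

View pics/s8c.png

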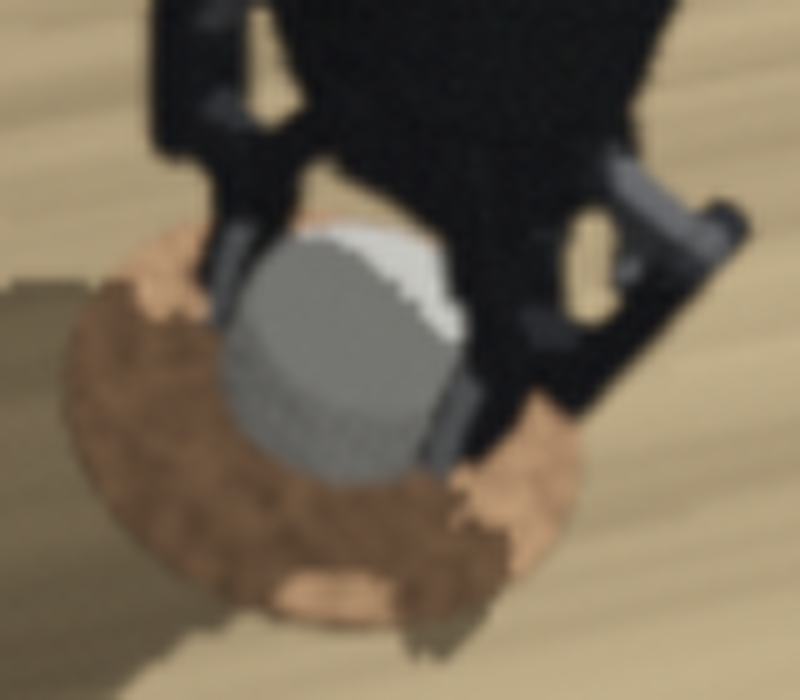

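The cap's lower rim is at scene row 218.5, so z is about 13 mm, roughly 8 mm above the mat. Continuing.

drive_tool(
  commands=[
    {"linear":[0,-0.002,0.003],"dr":[0.4,0,0],"jaw":1},
    {"linear":[0,0,0.002],"dr":[0,0,0],"jaw":1},
    {"linear":[0,0,0],"dr":[0,0,0],"jaw":1},
  ],
)

```text
clock: 15.1
tcp_pos: [0.5089, 0.2592, 0.0093]
orientation: [-1.501, -2.759, -0.0]
contact_force: [0.1, -0.3, -0.6]
grip_width: 0.0521
```

```bash
python3 st.py .508 .259 .006
```

```text
t 15.1 q [-0.617  0.608  0.048  1.958 -0.051  0.577  0.04 ] p [0.5089 0.2592 0.0093] F [ 0.1 -0.3 -0.6] Mz [ 0.02  0.02 -0.05] w 0.0521
y-yaw deg 32.9 z [-5.e-04  5.e-04 -1.e+00]
shift [ 0.0003 -0.0008  0.0033] level turn deg [-0.01 -0.04  0.  ]
```

drive_tool(
  commands=[
    {"linear":[0,0,0.0015],"dr":[0,0,0],"jaw":1},
    {"linear":[0,0,0],"dr":[0,0,0],"jaw":1},
  ],
)

```text
clock: 15.35
tcp_pos: [0.5088, 0.2592, 0.0077]
orientation: [-1.501, -2.759, -0.0]
contact_force: [0.1, -0.4, -0.5]
grip_width: 0.0523
```

```bash
python3 st.py .508 .259 .006
```

```text
t 15.35 q [-0.617  0.611  0.047  1.958 -0.051  0.574  0.04 ] p [0.5088 0.2592 0.0077] F [ 0.1 -0.4 -0.5] Mz [ 0.02  0.04 -0.02] w 0.0523
y-yaw deg 32.9 z [-5.e-04  5.e-04 -1.e+00]
shift [ 0.0003 -0.0008  0.0017] level turn deg [-0.01 -0.04  0.  ]
```

drive_tool(
  commands=[
    {"linear":[0,0,0.001],"dr":[0,0,0],"jaw":1},
    {"linear":[0,0,0],"dr":[0,0,0],"jaw":1},
  ],
)

```text
clock: 15.6
tcp_pos: [0.5089, 0.2593, 0.0067]
orientation: [-1.501, -2.759, -0.001]
contact_force: [-0.1, -0.1, -1.5]
grip_width: 0.0522
```

drive_tool(
  commands=[
    {"linear":[0,0,0.001],"dr":[0,0,0],"jaw":1},
    {"linear":[0,0,0],"dr":[0,0,0],"jaw":1},
  ],
)

```text
clock: 15.85
tcp_pos: [0.509, 0.2593, 0.0057]
orientation: [-1.501, -2.759, -0.001]
contact_force: [0.4, -0.6, -0.6]
grip_width: 0.0525
```

drive_tool(
  commands=[
    {"linear":[0,0,0.0008],"dr":[0,0,0],"jaw":1},
    {"linear":[0,0,0],"dr":[0,0,0],"jaw":1},
  ],
)

```text
clock: 16.1
tcp_pos: [0.5092, 0.2594, 0.0055]
orientation: [-1.501, -2.759, -0.001]
contact_force: [-0.1, -0.5, -0.8]
grip_width: 0.0524
```

drive_tool(
  commands=[
    {"linear":[0,0,0.0012],"dr":[0,0,0],"jaw":1},
    {"linear":[0,0,0],"dr":[0,0,0],"jaw":1},
  ],
)

```text
clock: 16.35
tcp_pos: [0.5094, 0.2595, 0.0055]
orientation: [-1.502, -2.759, -0.002]
contact_force: [-0.8, 0.3, -0.5]
grip_width: 0.0523
```

```bash
python3 st.py .508 .259 .006
python3 - <<'E'
from h import *
f=viewer.grab_frame("scene"); cv2.imwrite(f"pics/s9.png",f[:,:,::-1]); 
crop("pics/s9.png",410,170,490,240,10,"pics/s9c.png")
E
```

```text
t 16.35 q [-0.616  0.615  0.047  1.958 -0.052  0.569  0.04 ] p [0.5094 0.2595 0.0055] F [-0.8  0.3 -0.5] Mz [ 0.04 -0.   -0.01] w 0.0523
y-yaw deg 32.88 z [ 2.0e-04  1.1e-03 -1.0e+00]
shift [ 0.0004 -0.0014 -0.0005] level turn deg [ 0.04 -0.05  0.  ]
```

View pics/s9c.png

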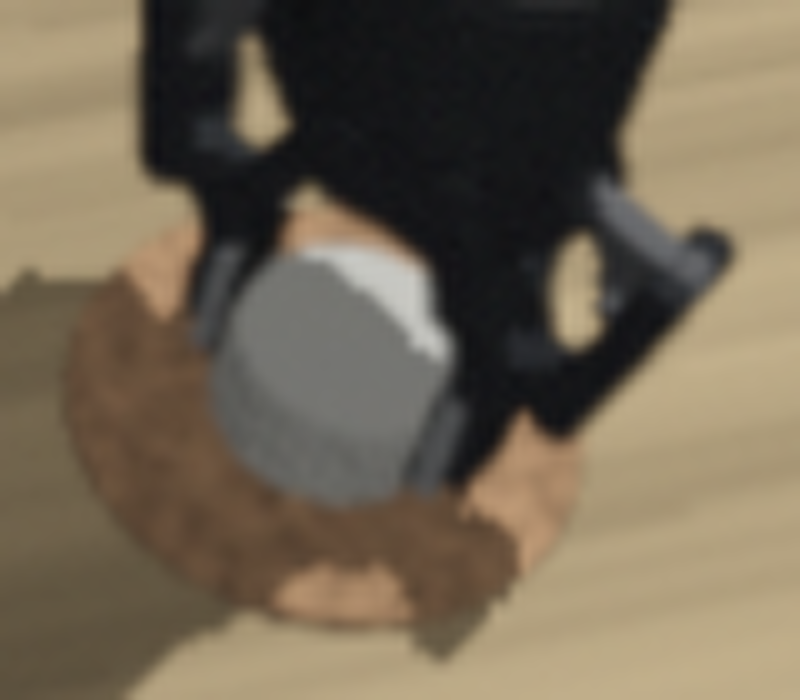

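The TCP stopped at 5.5 mm and the rim is at scene row ~220.5, so the cap is at mat height. Releasing.

drive_tool(
  commands=[
    {"linear":[0,0,0],"dr":[0,0,0],"jaw":0.25},
    {"linear":[0,0,0],"dr":[0,0,0],"jaw":0},
    {"linear":[0,0,0],"dr":[0,0,0],"jaw":0},
    {"linear":[0,0,0],"dr":[0,0,0],"jaw":0},
    {"linear":[0,0,0],"dr":[0,0,0],"jaw":0},
    {"linear":[0,0,0],"dr":[0,0,0],"jaw":0},
  ],
)

```text
clock: 17.15
tcp_pos: [0.5094, 0.2595, 0.005]
orientation: [-1.502, -2.759, -0.001]
contact_force: [-1.1, -0.2, -0.9]
grip_width: 0.0853
```

```bash
python3 st.py .508 .259 .06
python3 - <<'E'
from h import *
f=viewer.grab_frame("scene"); cv2.imwrite(f"pics/s10.png",f[:,:,::-1]); 
crop("pics/s10.png",410,170,490,240,10,"pics/s10c.png")
E
```

```text
t 17.15 q [-0.616  0.616  0.047  1.958 -0.052  0.568  0.04 ] p [0.5094 0.2595 0.005 ] F [-1.1 -0.2 -0.9] Mz [ 0.01  0.   -0.02] w 0.0853
y-yaw deg 32.88 z [ 2.e-04  1.e-03 -1.e+00]
shift [ 0.0004 -0.0014 -0.055 ] level turn deg [ 0.04 -0.04  0.  ]
```

View pics/s10c.png

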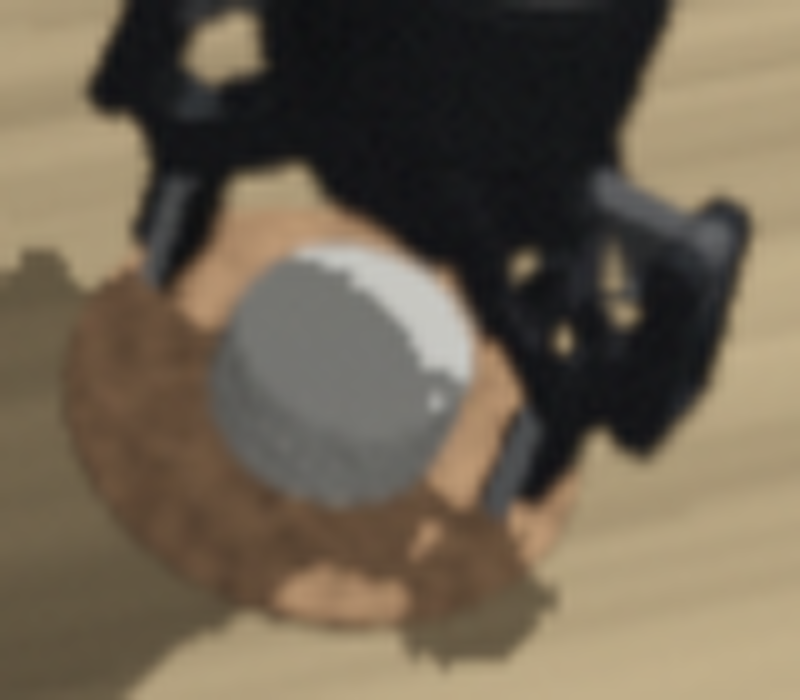

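The fingers are clear on both sides and the cap stands on the mat. Retreating upward.

drive_tool(
  commands=[
    {"linear":[0,-0.001,-0.01],"dr":[0,0,0],"jaw":0},
    {"linear":[0,0,-0.02],"dr":[0,0,0],"jaw":0},
    {"linear":[0,0,-0.03],"dr":[0,0,0],"jaw":0},
    {"linear":[0,0,-0.04],"dr":[0,0,0],"jaw":0},
    {"linear":[0,0,-0.04],"dr":[0,0,0],"jaw":0},
    {"linear":[0,0,-0.04],"dr":[0,0,0],"jaw":0},
    {"linear":[0,0,0],"dr":[0,0,0],"jaw":0},
    {"linear":[0,0,0],"dr":[0,0,0],"jaw":0},
  ],
)

```text
clock: 18.2
tcp_pos: [0.5079, 0.2582, 0.1947]
orientation: [1.502, 2.759, 0.004]
contact_force: [-0.2, -0.2, -0.6]
grip_width: 0.0857
```

```bash
python3 st.py
python3 - <<'E'
from h import *
f=viewer.grab_frame("scene"); cv2.imwrite(f"pics/s11.png",f[:,:,::-1]); 
crop("pics/s11.png",390,120,510,240,5,"pics/s11c.png")
print(ell("scene","pics/s11.png",(0,0,90),(180,45,255),(420,185,470,225),.033))
E
```

```text
t 18.2 q [-0.64   0.342  0.076  1.856 -0.033  0.943  0.024] p [0.5079 0.2582 0.1947] F [-0.2 -0.2 -0.6] Mz [ 0.04 -0.02  0.  ] w 0.0857
y-yaw deg 32.86 z [ 0.0017  0.0022 -1.    ]
(((0.5160621404647827, 0.2510198950767517), 0.037178121507167816), (431, 194, 26, 26))
```

View pics/s11c.png

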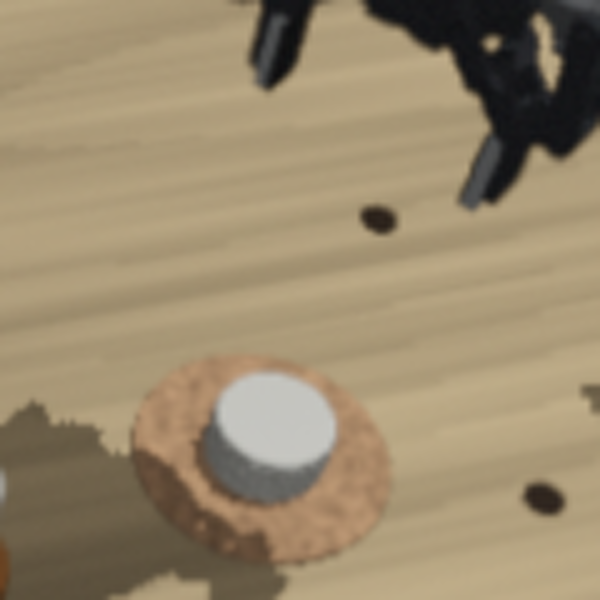

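The cap stands upright near the mat's centre, with its top face at scene (445,204) and the gripper well clear. Its position gets one last check and then I hand in.

```bash
python3 - <<'E'
from h import *
from bench import job
print(atz("scene",445-.4,204-.4,.033))
print(job.hand_in())
E
```

```text
[0.50945706 0.25767091 0.033     ]
the job is handed in; nothing more can be done
None
```

I unscrewed the jar's cap in two twists, lifted it straight up and set it down on the cork mat. The job was handed in at about 18 s of the 48 s allowed; no verdict was reported.

- **Twists:** the first was about 71° and the second about 75°, roughly 140° of thread after the play. In between I let go fully and took a fresh grip. The moment on the wrist was about 0.28–0.31 N m while turning, close to the stated thread drag.
- **Lift:** a brief 5 N pull showed at the start of the lift. It then fell to the cap's own weight, and the picture showed the jar's neck bare.
- **Set-down:** I lowered the cap in steps of about 1 mm. The tool stopped at 5.5 mm height, but the force showed no clear contact. I judged contact from that stop and from the picture before opening the fingers.
- **Last check:** the cap stands upright and released, with its centre at (0.509, 0.258), about 2 mm from the mat's centre at (0.508, 0.259). The gripper is about 19 cm above the bench and touches nothing.
- **One check disagreed:** the automatic outline of the cap in the last picture gave a radius of 37 mm instead of 27 mm, because it included the cap's side. I used the hand-read position instead.

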